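# Dock the orange tube rack on the mixer

## Task

Take the orange tube rack and dock it on the mixer: set it on the black deck, steel tongue towards the aluminium retaining block, and slide it along until the tongue is under the block's overhanging lip and the rack's orange body is fully home against the block. Leave it lying flat there, let go, and do not shift the blue and black racks.

Things in the scene. Friction and masses are not known exactly. Their poses are not given: they have to be found in the camera images.
- rack_orange: Rack to dock: orange bar 34 wide (x), 120 long (y), 40 high, with eight white caps on top to 49 mm; 0.2 kg. A steel tongue, 30 wide, 8 thick, sticks out 30 mm at the foot of its +y end, level with the underside. Origin: centre of the bar's underside, 60 mm from the +y end face, 90 mm from the tongue tip; z up. Starts upright on the table, tongue to the robot's left (world +y) within 20 degrees.
- rack_blue: A blue rack of exactly the same shape, axes and origin; it is to stay where it stands on the table.
- rack_black: A black rack of exactly the same shape, axes and origin; it is to stay where it stands on the table.
- pocket (a point): Pocket mouth on a fixed white mixer (black flat deck, 60 mm high): point at deck level, mid front edge of the aluminium lip. +y leads in (world +y within 18 deg), z up. Lip underside 16, top 22 mm above deck; pocket 46 wide, 36 deep, cheeks 12 thick. Clear deck: 215 mm back (-y), 94 mm each side. Home: bar's end face touches the block front, rack origin 60 mm from here along -y.
There are look-alikes about, which are no part of the job. There is more than one size of the rack_orange; the one meant has the size given above.

How it is judged:
By the outcome, as a careful person would: the job done as asked, in the order asked, and still so for the second after the job is handed in, with the robot touching nothing.
It also fails if it takes over 38 s, if anything falls off the work surface, if the arm or the gripper's body presses on something with over 40 N, if the wrist force passes 120 N, or if a joint passes its speed limit or range.

## Robot

A 6-joint arm with a two-finger parallel gripper is mounted at the origin on the work surface. World frame = base frame: x ahead of the robot, y to its left, z up, the work surface at z = 0. Lengths are in mm, angles in rad, forces in N, time in s.
With the tool pointing down it reaches from about 400 to 925 mm from the base axis. Payload 12.5 kg.
Tool frame: the origin (TCP) lies at the very end of the fingers, on their centre line; the grasp point (between the pads) lies env.grip_point_offset behind it (env.grip_point_offset is the distance from the TCP to the grasp point, in mm); y points along the fingers, z is the direction in which the jaws open and shut, and the axes are right-handed (so a half turn about y gives the same grasp; the last joint's range is limited). The gripper opens to 95 mm and grips with 3 to 60 N. Pads are 20 mm wide; open, the fingers measure 119 mm over their backs; the gripper's body (75 mm by 180 mm) begins 59 mm behind the grasp point.
Start: joints at [-0.106, 0.491, 1.559, -0, 1.092, -0.106], TCP at [625.017, 0.021, 214.661] pointing down, gripper open.
Joint ranges: [-3.1, 3.1], [-0.84, 2.19], [0.05, 2.79], [-1.13, 4.28], [0.06, 2.93], [-2.69, 2.69]. Speed limits (rad/s): [2.22, 2.22, 2.79, 3.14, 3.14, 3.14].

## Interface

Orientations are given as [roll, pitch, yaw] about the fixed x, y, z axes, in that order (R = Rz(yaw) Ry(pitch) Rx(roll)).
In Python, from cell import readout, read_camera, env, nets gives the robot as it stands.
- The arm moves only by the tool apply_moves, never from a script. Its argument "increments" is a list of rows, each a list of 3 entries, a list of its own where there are three numbers: the shift along the tool's x, y, z in cm, then the turn, a rotation vector about the tool's x, y, z in degrees, then the finger opening in cm, from 0 to 9.51. A call has exactly 5 rows; each row shifts and turns the pose as measured when the row begins, along the tool's axes as they then stand; what a row does not reach is not made up. A row lasts 1/8 s, in which the tool goes at most 62.5 mm and 10.7 degrees, less where a joint would pass 70% of its speed; a pose out of reach is approached as far as the arm can. A call with a gripper value outside its range is refused whole. The fingers move at their own pace and stop on an object; the grip force is fixed at half the most. Time passes only in rows, so rows that do not move let the fingers close, or fill a call up. It gives the time, the measured TCP pose, the force and the opening at its end, in the units of the state.
- readout.state(): the state, without advancing time (a new reading comes with each control period).
- read_camera(name): name is "scene" or "side" or "wrist"; returns a dict with "img" (384x512x3 uint8, red, green, blue), "vfov" (degrees; the focal length in pixels is half the picture's height over the tangent of half this angle, whatever the lens; pixels are square), "cx", "cy" (the principal point, pixels), "rvec" (rotation vector, rad) and "tvec" (3), from world to camera coordinates, as OpenCV has them; the wrist camera has in their place "mount" (4x4, takes a point from camera to tool coordinates, whose origin is the TCP and whose axes are the tool frame's). Camera axes: x right, y down, z forward; pixel columns grow to the right and rows downward; lengths in mm; the calibration is good to about 2 mm. A picture is of the moment at which its call begins: read the wrist's pose just before it. There is no depth.
- env.job_done(): hands the job in, once; it reports no verdict.
Trained networks look in a picture, given as the dict that the camera call returned (one of the last four; its "shot" number tells which), for a name from the list of things; names that differ only in an ending like _2 or _b are one class to them, and where a whole thing is asked for, a point or a joint stands for the part that bears it (a point fixed in the world has none). Each returns a list of dicts, best first, with "confidence" (0 to 1); they miss things now and then, are a little off and sometimes report something else, mostly with a low value. They report only what shows in the picture. A call takes as long as a camera call. They do not tell look-alikes from the thing itself.
- nets.look_for(picture, thing): "point" ([x, y, z] in mm, in the coordinates of the camera as it stood for that picture, good to about 4 mm: the middle of the surface that is visible of it).
- nets.mark_of(picture, thing): "point" ([x, y, z] in mm, in the coordinates of the camera as it stood for that picture, good to about 4 mm: a listed point, or the origin of a listed thing).
The state is a dict: "t": time; "joints": joint angles; "qvel": joint speeds; "tau": joint torques, N m; "eef_pos": TCP position; "tcp_rot": TCP orientation; "ft_force": force on the tool from outside, world axes, zero at the start; "moment": the same for the moment, N m; "opening": opening from 0.0 (shut) to 1.0 (fully open).
Only numpy, scipy, OpenCV 4.12 (cv2) and the standard library are available. Lean on these libraries where they do the work, as an engineer would, in place of code of your own. Each camera call takes 0.05 s, during which the arm holds its last target. There are 200 camera calls.

## Working session

There is one attempt and no reset: what is moved stays moved. The work goes in short steps, Python scripts to look and compute and a tool call to move; the robot and the scene stay as the last step left them, time stands still between calls to the robot, and variables do not carry over. Pictures are saved under pics/ and viewed, about 8 in all and at most 12, crops included, and the job is handed in when it is done.

Besides the shell and the picture viewer there is one more tool, called as name([rows], argument=value, ...), one row to a line, values as JSON. apply_moves: Moves the arm, as the interface text tells. Its arguments: {"type":"object","properties":{"increments":{"type":"array"}},"required":["increments"]}

```bash
mkdir -p pics; cat > h.py <<'E'
import numpy as np,cv2
from scipy.spatial.transform import Rotation as R
from cell import readout, read_camera, env, nets
def tool():
    s=readout.state(); T=np.eye(4); T[:3,:3]=R.from_euler('xyz',s['tcp_rot']).as_matrix(); T[:3,3]=s['eef_pos']; return T
def shot(n):
    T=tool(); p=read_camera(n)
    if 'mount' in p: C=T@np.array(p['mount'])
    else:
        C=np.eye(4); r=cv2.Rodrigues(np.array(p['rvec'],float))[0]; C[:3,:3]=r.T; C[:3,3]=-r.T@np.array(p['tvec'],float)
    p['C']=C; p['f']=192/np.tan(np.radians(p['vfov']/2)); return p
def w(p,pt): return p['C'][:3,:3]@np.array(pt)+p['C'][:3,3]
def px(p,X):
    c=p['C'][:3,:3].T@(np.array(X,float)-p['C'][:3,3]); return np.array([p['cx']+p['f']*c[0]/c[2],p['cy']+p['f']*c[1]/c[2]])
def ray(p,u,v,z):
    d=p['C'][:3,:3]@np.array([(u-p['cx'])/p['f'],(v-p['cy'])/p['f'],1]); o=p['C'][:3,3]; return o+d*(z-o[2])/d[2]
def raw(p): return {k:v for k,v in p.items() if k not in('C','f')}
E
python3 - <<'E'
from h import *
np.set_printoptions(precision=1,suppress=True)
s=readout.state();print(s,env.grip_point_offset)
ims=[]
for n in('scene','side','wrist'):
    p=shot(n);print(n,p['vfov'],p['C'][:3,3]);ims.append(p['img'])
    if 'mount' in p: print(np.array(p['mount']))
    for th in('rack_orange','rack_blue','rack_black','pocket'):
        for f in (nets.mark_of,nets.look_for):
            for d in f(raw(p),th)[:5]:
                X=w(p,d['point']);print(' ',th,f.__name__,round(d['confidence'],2),X,px(p,X))
cv2.imwrite('pics/scene.png',cv2.cvtColor(cv2.resize(ims[0],(800,600),interpolation=2),4))
cv2.imwrite('pics/sw.png',cv2.cvtColor(cv2.resize(np.vstack([ims[1],ims[2]]),(400,600)),4) )
cv2.imwrite('pics/side.png',cv2.cvtColor(cv2.resize(ims[1],(800,600),interpolation=2),4))
cv2.imwrite('pics/wrist.png',cv2.cvtColor(ims[2],4))
E
```

```text
{'t': 0.0, 'joints': array([-0.1,  0.5,  1.6, -0. ,  1.1, -0.1]), 'qvel': array([-0.,  0.,  0.,  0.,  0.,  0.]), 'tau': array([ -0. , -61.3, -25.8,   0.1,   0. ,  -0. ]), 'eef_pos': array([624.8,   0. , 214.1]), 'tcp_rot': array([-1.6,  0. , -1.6]), 'ft_force': array([0.2, 0. , 0.7]), 'moment': array([ 0.1,  0. , -0. ]), 'opening': 0.9999312553373778} 18.8
scene 44.109366831173915 [1099.9  792.8  905. ]
  rack_orange call 0.79 [ 424.3 -161.5    4.1] [229.8 171.7]
  rack_orange call 0.7 [ 231.1 -253.9    0.8] [258.7 137.8]
  rack_orange call 0.67 [220.3 295.5  -2.4] [388.7 222.7]
  rack_orange call 0.87 [243.1 322.1  46.2] [394.6 218.6]
  rack_orange call 0.8 [ 427.9 -142.8   31.9] [232.3 167.8]
  rack_orange call 0.61 [ 262.5 -233.7   40.7] [255.3 133.7]
  rack_blue call 0.81 [ 653.  -175.     0.7] [163.7 201.3]
  rack_blue call 0.64 [ 665.8 -139.5   39.6] [164.6 199.3]
  rack_black call 0.91 [ 532.8 -225.6    0.8] [189.1 176.5]
  rack_black call 0.97 [ 535.5 -189.6   25.1] [194.2 176.2]
  pocket call 0.78 [522.5 284.1  60.8] [308.9 257.4]
  pocket call 0.94 [571.8 229.3  60.3] [278.
[... 804 characters left out ...]
3] [214.7 146.4]
  pocket call 0.59 [505.9 167.5  59.3] [235.7 163.3]
wrist 68.858913856684 [625.   70.2 385. ]
[[   0.     1.     0.3  -70.2]
 [   0.    -0.3    1.  -170.3]
 [   1.     0.    -0.     0. ]
 [   0.     0.     0.     1. ]]
  rack_orange call 0.73 [556.3 130.9  63.9] [195.7  58.6]
  rack_orange call 0.54 [415.8 -84.2  13. ] [114.  230.1]
  rack_blue call 0.57 [ 652.7 -173.2    2.3] [278.9 281.2]
  rack_blue call 0.86 [ 659.5 -154.3   38.2] [285.5 283.7]
  rack_black call 0.9 [ 534.7 -222.4    2.1] [204.  308.6]
  rack_black call 0.8 [ 526.7 -173.8   42.7] [190.8 297.8]
  rack_black call 0.37 [ 657.5 -152.9   38. ] [284.1 282.7]
  pocket call 0.9 [554.4 131.3  62.2] [194.3  58.4]
```

View pics/scene.png

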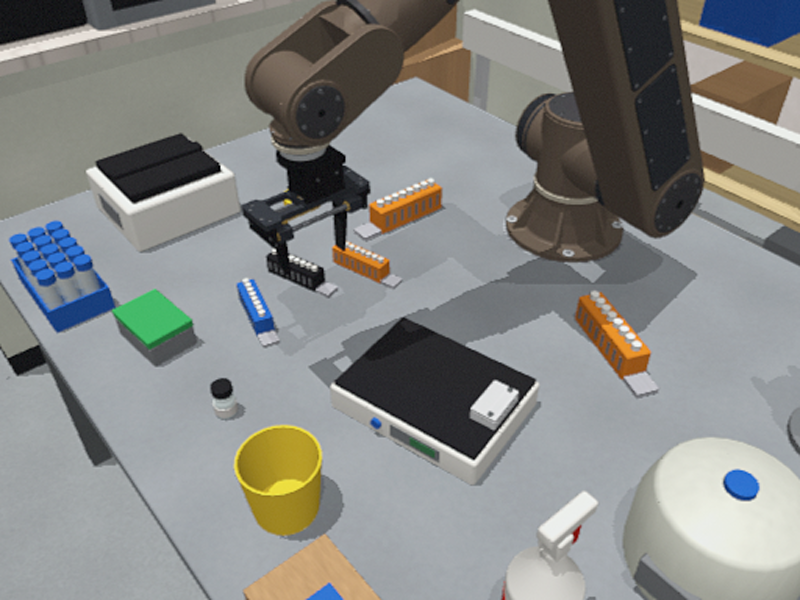

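View pics/side.png

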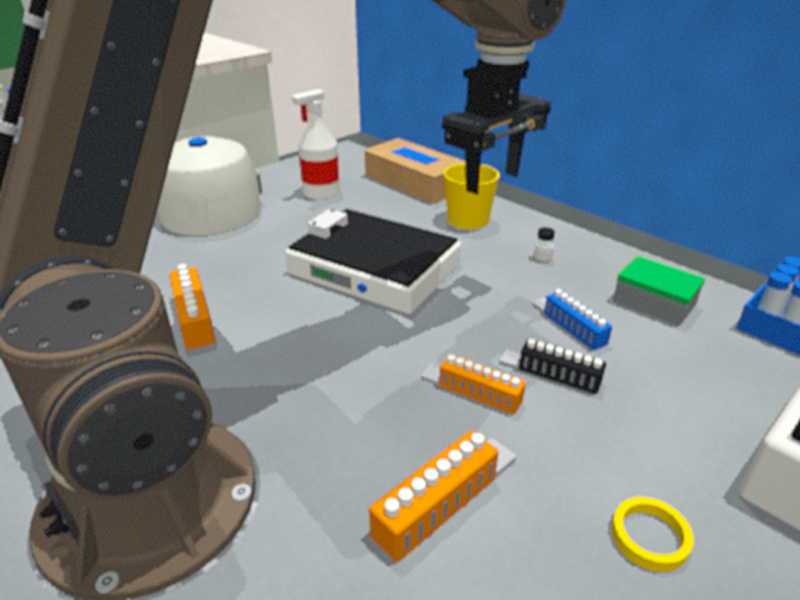

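The orange racks, by scene-picture pixel at 512 width, are A (230,172) near (424,-160), B (259,138) near (231,-250) and C (389,223) near (219,296). A is the same size as the blue and black racks, while B and C are larger and stand inside the 400 mm reach limit, so I choose A. The mixer with the block is at side pixel (214,147), near (525,284). The white box at the back has no block, so it's a look-alike. I'll look at the pocket from near first.

apply_moves([
  [[-5.4,-1.1,-2.5],[0,0,0],9.5],
  [[-5.4,-1.1,-2.5],[0,0,0],9.5],
  [[-5.4,-1.1,-2.5],[0,0,0],9.5],
  [[-5.4,-1.1,-2.5],[0,0,0],9.5],
  [[0,0,0],[0,0,0],9.5],
])

```text
t: 1.98
eef_pos: [522.6, 221.6, 259.6]
tcp_rot: [-1.57, 0.001, -1.573]
ft_force: [0.5, -0.8, 0.0]
opening: 0.997
```

```bash
python3 - <<'E'
from h import *
np.set_printoptions(precision=1,suppress=True)
s=readout.state();print(s['t'],s['eef_pos'],s['ft_force'])
p=shot('wrist')
for d in nets.mark_of(raw(p),'pocket')[:3]: X=w(p,d['point']);print(d['confidence'],X,px(p,X))
cv2.imwrite('pics/pk.png',cv2.cvtColor(cv2.resize(p['img'],(800,600),interpolation=2),4))
np.savez('pk.npz',C=p['C'],f=p['f'],cx=p['cx'],cy=p['cy'],img=p['img'])
E
```

```text
1.975 [522.6 221.6 259.6] [ 0.5 -0.8  0. ]
0.65 [521.8 282.2  58.7] [260.1 125.8]
```

View pics/pk.png

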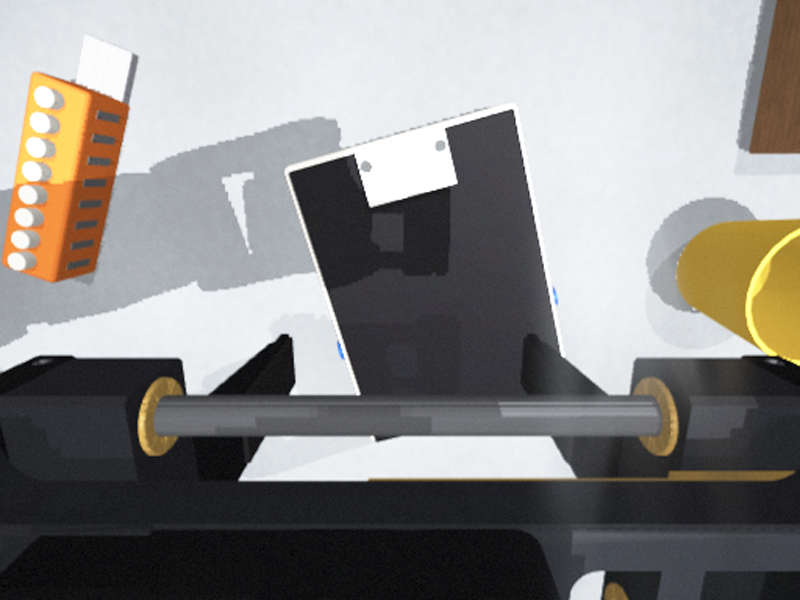

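The wrist picture shows the block's top face with its front edge from (371,207) to (457,184) and back corners near (354,154) and (445,128). The deck's back corners are (288,172) and (516,106).

```bash
python3 - <<'E'
from h import *
np.set_printoptions(precision=1,suppress=True)
d=np.load('pk.npz');p={k:d[k] for k in d}
k=512/800
q=lambda u,v,z:ray(p,u*k,v*k,z)
im=p['img'];m=(im.min(2)>120).astype(np.uint8);m=m[76:140,221:296]; # block region
# refine: block = white surrounded by black deck; contour fit of front edge
g=im.min(2).astype(float)
pts=[]
for u in range(242,288):
    col=g[105:150,u]; i=np.where((col[:-1]>110)&(col[1:]<=110))[0]
    if len(i): v=105+i[-1]+(col[i[-1]]-110)/(col[i[-1]]-col[i[-1]+1]); pts.append(ray(p,u,v,82))
pts=np.array(pts)[:,:2];print(pts[::6])
vx,vy,x0,y0=cv2.fitLine(pts.astype(np.float32),cv2.DIST_HUBER,0,.01,.01).ravel();print('edge yaw',np.degrees(np.arctan2(vy,vx)),x0,y0)
for n,a in dict(fl=(371,207),fr=(457,184),bl=(354,154),br=(445,128)).items(): print(n,q(*a,82))
for a in ((290,170),(515,108),(360,393),(561,355)): print('deck',q(*a,60))
E
```

```text
[[499.8 276.4]
 [507.2 278.4]
 [514.5 280.4]
 [521.8 282. ]
 [529.  284.2]
 [536.3 286.2]
 [543.5 287.6]
 [550.7 289.8]]
edge yaw 14.60503 524.47815 282.961
fl [494.3 274.9  82. ]
fr [560.8 292.   82. ]
bl [482.3 314.2  82. ]
br [550.8 332.5  82. ]
deck [427.4 303.4  60. ]
deck [607.3 349.7  60. ]
deck [478.3 105.1  60. ]
deck [661.1 142.3  60. ]
```

apply_moves([
  [[6,0.3,-1.5],[0,0,0],9.5],
  [[6,0.3,-1.5],[0,0,0],9.5],
  [[6,0.3,-1.5],[0,0,0],9.5],
  [[6,0.3,-1.5],[0,0,0],9.5],
  [[6,0.3,-1.5],[0,0,0],9.5],
])

```text
t: 2.7
eef_pos: [447.9, -85.7, 241.9]
tcp_rot: [-1.572, -0.001, -1.578]
ft_force: [1.2, -1.7, -0.5]
opening: 0.998
```

apply_moves([
  [[4,1,-1.5],[0,0,0],9.5],
  [[3,1,-1],[0,0,0],9.5],
  [[0,0,0],[0,0,0],9.5],
  [[0,0,0],[0,0,0],9.5],
  [[0,0,0],[0,0,0],9.5],
])

```text
t: 3.32
eef_pos: [418.9, -165.5, 220.7]
tcp_rot: [-1.573, -0.001, -1.592]
ft_force: [-0.4, -0.2, 0.0]
opening: 1.004
```

```bash
python3 - <<'E'
from h import *
np.set_printoptions(precision=1,suppress=True)
s=readout.state();print(s['t'],s['eef_pos'],s['ft_force'])
p=shot('wrist')
for d in nets.mark_of(raw(p),'rack_orange')[:3]: X=w(p,d['point']);print(d['confidence'],X,px(p,X))
cv2.imwrite('pics/rk.png',cv2.cvtColor(cv2.resize(p['img'],(800,600),interpolation=2),4))
np.savez('rk.npz',C=p['C'],f=p['f'],cx=p['cx'],cy=p['cy'],img=p['img'])
E
```

```text
3.325 [ 418.9 -165.5  220.7] [-0.4 -0.2  0. ]
0.97 [ 235.8 -250.9   -1.3] [140.5 227.6]
0.94 [ 421.9 -164.5    3.7] [263.4 168.9]
0.48 [ 536.  -221.6    0.6] [342.3 205.6]
```

View pics/rk.png

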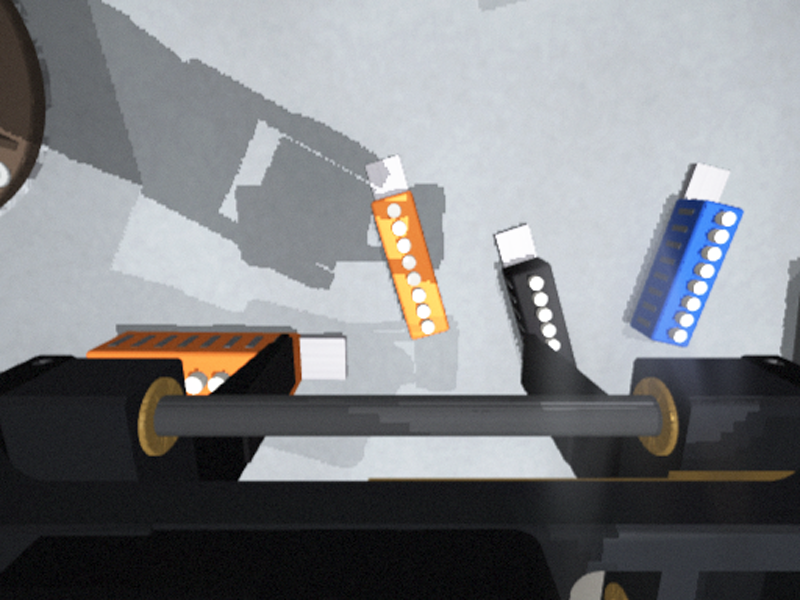

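The close view shows the chosen rack A with its tongue at (387,175) and caps from (393,210) to (428,327). It's plainly smaller than orange B at lower left (tongue at (322,357), towards +x) and the same size as black and blue.

```bash
python3 - <<'E'
from h import *
np.set_printoptions(precision=1,suppress=True)
d=np.load('rk.npz');p={k:d[k] for k in d};im=p['img']
# white caps within the orange rack
roi=im[120:222,232:292]; m=(roi.min(2)>170).astype(np.uint8)
hsv=cv2.cvtColor(im,cv2.COLOR_RGB2HSV); o=cv2.inRange(hsv,(5,150,60),(22,255,255))[118:222,228:294]
pts=np.array([ray(p,x+228,y+118,40)[:2] for y,x in np.argwhere(o)],np.float32)
print('orange @z40',cv2.minAreaRect(pts))
n,l,st,ce=cv2.connectedComponentsWithStats(m)
C=[]
for i in range(1,n):
    if 15<st[i,4]<250:
        X=ray(p,*(ce[i]+[232,120]),49);print(st[i],X);C.append(X[:2])
k=512/800
a=ray(p,393*k,210*k,49);b=ray(p,428*k,327*k,49);print(a,b,np.linalg.norm(a-b),(a+b)/2,'yaw',np.degrees(np.arctan2(*(-(a-b)[[0]].tolist(),(a-b)[1])) if 0 else np.arctan2(-(a-b)[0],(a-b)[1])))
t=[ray(p,u*k,v*k,8) for u,v in((367,160),(399,154))];print('tip',t,(t[0]+t[1])/2)
print(tool())
E
```

```text
orange @z40 ((420.9728088378906, -161.13681030273438), (33.276214599609375, 118.2420883178711), 14.756080627441406)
[  6   0  23   7 101] [403.5 -99.8  49. ]
[16 10  8 10 63] [ 408.4 -114.2   49. ]
[ 3 18  9 20 99] [ 391.4 -132.6   49. ]
[19 21 10 10 74] [ 412.4 -127.7   49. ]
[22 33  9  9 67] [ 415.6 -141.4   49. ]
[26 44  8  9 58] [ 419.3 -154.8   49. ]
[29 54  8  9 60] [ 422.8 -168.1   49. ]
[32 65  9  9 68] [ 426.8 -182.    49. ]
[35 75  9  9 65] [ 430.5 -195.4   49. ]
[38 85  8  9 60] [ 433.8 -208.8   49. ]
[ 408.3 -114.3   49. ] [ 434.3 -209.2   49. ] 98.41788303133464 [ 421.3 -161.7   49. ] yaw 15.308949257759568
tip [array([386.3, -75.1,   8. ]), array([413.2, -70.9,   8. ])] [399.7 -73.    8. ]
[[  -0.    -0.     1.   419. ]
 [  -1.    -0.    -0.  -165.2]
 [   0.    -1.    -0.   220.7]
 [   0.     0.     0.     1. ]]
```

apply_moves([
  [[-0.4,3,0.2],[0,-8.1,0],9.5],
  [[0,3,0],[0,-8.1,0],9.5],
  [[0,4,0],[0,0,0],9.5],
  [[0,3,0],[0,0,0],9.5],
  [[0,0,0],[0,0,0],9.5],
])

```text
t: 4.05
eef_pos: [423.4, -159.1, 88.9]
tcp_rot: [-1.57, -0.004, -1.293]
ft_force: [0.1, -1.0, 0.2]
opening: 0.997
```

```bash
python3 - <<'E'
from h import *
np.set_printoptions(precision=2,suppress=True)
T=tool();print(T)
a=np.radians(15.0)
print('tool yaw',np.degrees(np.arctan2(T[1,2],T[0,2])))
print('shift cm',T[:3,:3].T@(np.array([421.3,-161.4,6])-T[:3,3])/10)
p=shot('wrist')
for d in nets.mark_of(raw(p),'rack_orange')[:3]: X=w(p,d['point']);print(d['confidence'],X)
E
```

```text
[[   0.27    0.      0.96  423.43]
 [  -0.96   -0.      0.27 -159.1 ]
 [   0.     -1.      0.     88.94]
 [   0.      0.      0.      1.  ]]
tool yaw 15.943454356323862
shift cm [ 0.13  8.29 -0.28]
0.85 [ 237.05 -252.6    -0.36]
0.56 [ 423.72 -161.18    5.31]
```

apply_moves([
  [[0.1,3,-0.2],[0,0.8,0],9.5],
  [[0,3,0],[0,0,0],9.5],
  [[0,2.2,0],[0,0,0],9.5],
  [[0,0,0],[0,0,0],9.5],
  [[0,0,0],[0,0,0],2.5],
])

```text
t: 4.78
eef_pos: [428.1, -163.4, 14.1]
tcp_rot: [-1.557, -0.016, -1.306]
ft_force: [-0.7, 0.3, 0.3]
opening: 0.942
```

apply_moves([
  [[0,0,0],[0,0,0],2.5],
  [[0,0,0],[0,0,0],2.5],
  [[0,0,0],[0,0,0],2.5],
  [[0,0,0],[0,0,0],2.5],
  [[0,0,0],[0,0,0],2.5],
])

```text
t: 5.4
eef_pos: [429.0, -163.9, 16.7]
tcp_rot: [-1.555, -0.019, -1.306]
ft_force: [-0.7, -0.7, -1.7]
opening: 0.425
```

apply_moves([
  [[0,0,0],[0,0,0],2.5],
  [[0,0,0],[0,0,0],2.5],
  [[0,0,0],[0,0,0],2.5],
  [[0,0,0],[0,0,0],2.5],
  [[0,0,0],[0,0,0],2.5],
])

```text
t: 6.02
eef_pos: [428.9, -163.9, 16.6]
tcp_rot: [-1.555, -0.018, -1.305]
ft_force: [-0.5, -0.2, 1.6]
opening: 0.358
```

```bash
python3 - <<'E'
from h import *
np.set_printoptions(precision=3,suppress=True)
s=readout.state();print(s);print(tool())
p=shot('wrist')
cv2.imwrite('pics/gr.png',cv2.cvtColor(cv2.resize(p['img'],(800,600),interpolation=2),4))
E
```

```text
{'t': 6.025, 'joints': array([-0.508,  0.592,  2.149, -0.006,  0.376, -0.768]), 'qvel': array([-0.   , -0.   ,  0.001, -0.001, -0.001,  0.002]), 'tau': array([  0.063, -50.388,  -9.124,   0.086,  -0.112,   0.041]), 'eef_pos': array([ 428.907, -163.88 ,   16.641]), 'tcp_rot': array([-1.555, -0.018, -1.305]), 'ft_force': array([-0.467, -0.25 ,  1.569]), 'moment': array([-0.046,  0.132,  0.066]), 'opening': 0.3584478164653917}
[[   0.262    0.02     0.965  428.907]
 [  -0.965   -0.014    0.263 -163.88 ]
 [   0.018   -1.       0.016   16.641]
 [   0.       0.       0.       1.   ]]
```

View pics/gr.png

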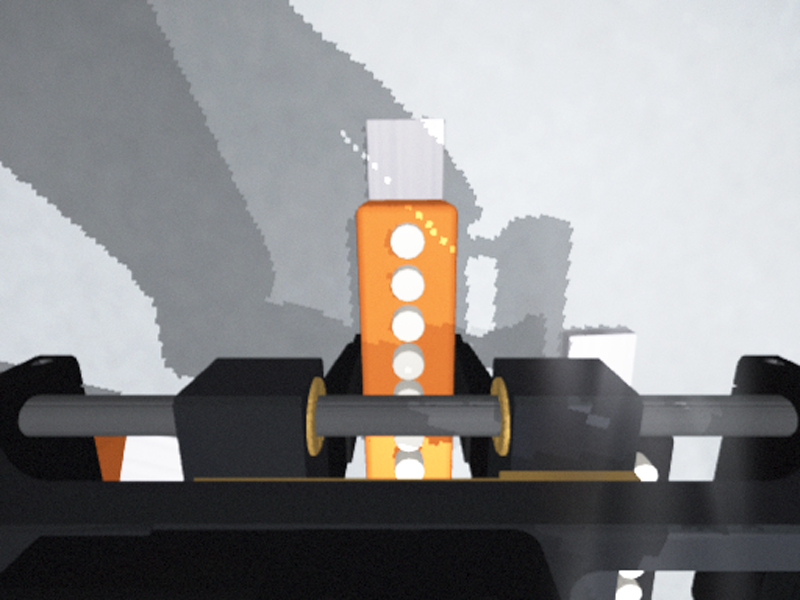

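The jaws hold the rack at 34 mm (0.358), and the tongue at (405,158) points forward. I'll lift and level the tool.

apply_moves([
  [[0,-2,0],[0,0,0],2.5],
  [[0,-4,0],[-0.9,0,1.1],2.5],
  [[0,-4,0],[0,0,0],2.5],
  [[0,-3,0],[0,0,0],2.5],
  [[0,0,0],[0,0,0],2.5],
])

```text
t: 6.7
eef_pos: [427.3, -162.8, 149.3]
tcp_rot: [-1.573, 0.003, -1.306]
ft_force: [0.2, 0.9, -1.3]
opening: 0.356
```

```bash
cat > m.py <<'E'
from h import *
import sys
np.set_printoptions(precision=2,suppress=True)
def go(x,y,z,yaw):
    T=tool(); a=np.radians(yaw); c,s=np.cos(a),np.sin(a)
    G=np.array([[s,0,c],[-c,0,s],[0,-1,0]])
    print('t',readout.state()['t'],'yaw',np.degrees(np.arctan2(T[1,2],T[0,2])),'pos',T[:3,3],'F',readout.state()['ft_force'],'tilt',T[2,0],T[2,2])
    print('shift cm',T[:3,:3].T@(np.array([x,y,z])-T[:3,3])/10,'turn',np.degrees(R.from_matrix(T[:3,:3].T@G).as_rotvec()))
if __name__=='__main__': go(*map(float,sys.argv[1:]))
E
python3 m.py 557 168 130 14.6
```

```text
t 6.7 yaw 15.181846142623334 pos [ 427.34 -162.84  149.32] F [ 0.16  0.88 -1.29] tilt -0.0033327689668166682 -0.0019094278361777572
shift cm [-28.53   1.99  21.18] turn [ 0.11  0.58 -0.19]
```

apply_moves([
  [[-4,0,3],[0,0.6,0],2.5],
  [[-4,0,3],[0,0,0],2.5],
  [[-4,0,3],[0,0,0],2.5],
  [[-4,0,3],[0,0,0],2.5],
  [[-4,0,3],[0,0,0],2.5],
])

```text
t: 7.32
eef_pos: [522.5, 72.6, 143.0]
tcp_rot: [-1.579, 0.006, -1.324]
ft_force: [0.1, -0.3, -1.4]
opening: 0.358
```

```bash
python3 m.py 557 168 130 14.6
```

```text
t 7.325 yaw 14.139422628844374 pos [522.46  72.62 143.03] F [ 0.1  -0.25 -1.42] tilt -0.0055124780040778365 -0.008160211726646938
shift cm [-8.4   1.3   5.69] turn [ 0.47 -0.46 -0.32]
```

apply_moves([
  [[-4.2,0,2.8],[0,-0.2,0],2.5],
  [[-3.2,0,2.2],[0.4,-0.2,-0.3],2.5],
  [[0,0,0],[0,0,0],2.5],
  [[0,0,0],[0,0,0],2.5],
  [[0,0,0],[0,0,0],2.5],
])

```text
t: 7.95
eef_pos: [551.3, 161.3, 134.8]
tcp_rot: [-1.581, 0.001, -1.314]
ft_force: [0.8, -0.5, -1.5]
opening: 0.356
```

```bash
python3 m.py 557 168 130 14.6; python3 - <<'E'
from h import *
p=shot('wrist')
for n in('pocket','rack_orange'):
  for d in nets.mark_of(raw(p),n)[:2]: X=w(p,d['point']);print(n,d['confidence'],X,px(p,X))
cv2.imwrite('pics/a.png',cv2.cvtColor(cv2.resize(p['img'],(800,600),interpolation=2),4))
np.savez('a.npz',C=p['C'],f=p['f'],cx=p['cx'],cy=p['cy'],img=p['img'])
E
```

```text
t 7.95 yaw 14.72797675790291 pos [551.27 161.34 134.81] F [ 0.81 -0.53 -1.49] tilt -0.00127740479164834 -0.010683049507498599
shift cm [-0.5   0.47  0.73] turn [ 0.61  0.13 -0.07]
pocket 0.63 [522.4978823  285.98762882  59.79627265] [266.90911929  43.31027038]
rack_orange 0.86 [549.7729662  166.04294991 121.98979161] [260.89906276 215.60499879]
```

View pics/a.png

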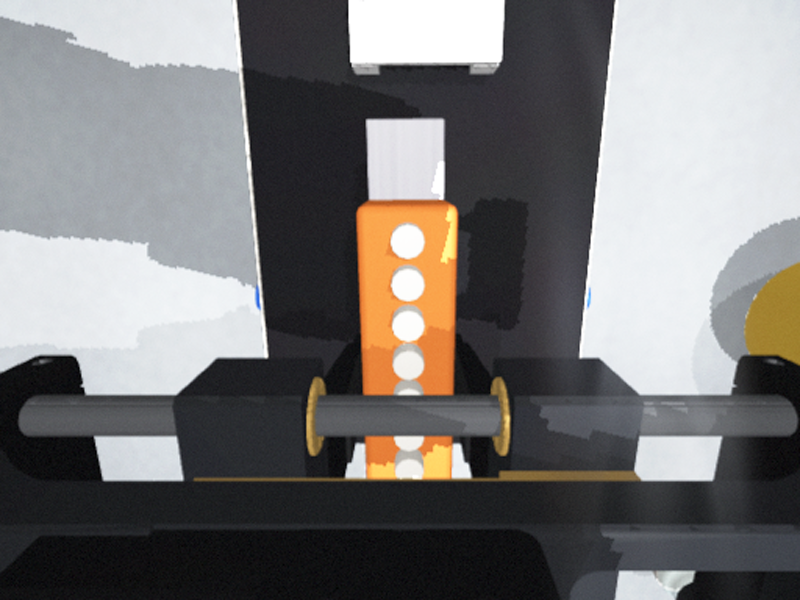

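The picture shows the tongue tip at row 119 (cols 366–444) and the block front at row 65 (cols 350–502) with the two cheeks beneath it. Tongue and block look parallel. Next I measure both.

```bash
python3 - <<'E'
from h import *
np.set_printoptions(precision=1,suppress=True)
d=np.load('a.npz');p={k:d[k] for k in d};k=512/800
q=lambda u,v,z:ray(p,u*k,v*k,z)
zb=134.8-16.6
tl,tr=q(366.5,119,zb+8),q(444.5,119,zb+8);print('tip',(tl+tr)/2,np.linalg.norm(tl-tr))
el,er=q(358,206,zb+40),q(457,206,zb+40);print('end top',(el+er)/2,np.linalg.norm(el-er))
bl,br=q(350,64,82),q(503,64,82);print('block',(bl+br)/2,np.linalg.norm(bl-br))
a=np.radians(14.7);ex=np.array([np.cos(a),np.sin(a),0]);ey=np.array([-np.sin(a),np.cos(a),0])
t=(tl+tr)/2;o=t-90*ey;T=tool()
for n,P in(('tip',t),('origin via tip',o),('origin via end',(el+er)/2-60*ey),('block',(bl+br)/2),('pocket old',np.array([527,283.5,60]))):
    v=P-T[:3,3];print(n,'rel TCP across',v@ex,'along',v@ey)
E
```

```text
tip [526.3 252.4 126.2] 29.798167597458512
end top [535.2 222.6 158.2] 32.574510617226565
block [527.4 283.4  82. ] 70.72760245103764
tip rel TCP across -1.3980324562549156 along 94.46524861841037
origin via tip rel TCP across -1.3980324562548885 along 4.46524861841036
origin via end rel TCP across -0.27153470796189644 along 3.373320803297962
block rel TCP across 7.599204826280118 along 124.2294494913325
pocket old rel TCP across 7.214047656325162 along 124.3831047910787
```

apply_moves([
  [[0,0,0.8],[0.6,0,0],2.5],
  [[0,2.5,0],[0,0,0],2.5],
  [[0,2,0],[0,0,0],2.5],
  [[0,0.6,0],[0,0,0],2.5],
  [[0,0,0],[0,0,0],2.5],
])

```text
t: 8.72
eef_pos: [562.4, 162.6, 84.7]
tcp_rot: [-1.564, 0.001, -1.316]
ft_force: [0.6, -0.3, -2.0]
opening: 0.357
```

```bash
python3 m.py 559.2 163.4 77 14.7
```

```text
t 8.725 yaw 14.577430085282213 pos [562.39 162.57  84.7 ] F [ 0.6  -0.34 -2.01] tilt -0.0008554921466397136 0.006803181660393287
shift cm [-0.16  0.77 -0.29] turn [-0.39 -0.12 -0.05]
```

apply_moves([
  [[0,0.3,-0.3],[-0.4,0,0],2.5],
  [[0,0.3,0],[0,0,0],2.5],
  [[0,0.2,0],[0,0,0],2.5],
  [[0,0,0],[0,0,0],2.5],
  [[0,0,0],[0,0,0],2.5],
])

```text
t: 9.35
eef_pos: [560.2, 161.9, 78.0]
tcp_rot: [-1.568, 0.001, -1.316]
ft_force: [-0.4, -0.3, -1.8]
opening: 0.359
```

```bash
python3 m.py 559.2 163.4 77 14.7
```

```text
t 9.35 yaw 14.57768095016211 pos [560.22 161.93  78.01] F [-0.45 -0.29 -1.75] tilt -0.0005988151361908667 0.0023448057321500126
shift cm [-0.17  0.1  -0.06] turn [-0.13 -0.12 -0.03]
```

apply_moves([
  [[0,0.1,0],[0,0,0],2.5],
  [[0,0.1,0],[0,0,0],2.5],
  [[0,0,0],[0,0,0],2.5],
  [[0,0,0],[0,0,0],5],
  [[0,0,0],[0,0,0],5],
])

```text
t: 9.98
eef_pos: [560.5, 162.2, 76.8]
tcp_rot: [-1.567, 0.001, -1.316]
ft_force: [0.1, -0.1, 0.4]
opening: 0.494
```

```bash
python3 m.py 559.2 163.4 67 14.7
```

```text
t 9.975 yaw 14.57933602273995 pos [560.51 162.24  76.77] F [ 0.07 -0.13  0.38] tilt -0.0006940514435752609 0.0036981619964555623
shift cm [-0.14  0.98 -0.1 ] turn [-0.21 -0.12 -0.04]
```

Released on the deck. I'll go down 9 mm, regrip, and take a look.

apply_moves([
  [[0,0.6,0],[-0.2,0,0],5],
  [[0,0.3,0],[0,0,0],5],
  [[0,0,0],[0,0,0],2.5],
  [[0,0,0],[0,0,0],2.5],
  [[0,0,0],[0,0,0],2.5],
])

```text
t: 10.6
eef_pos: [560.4, 162.1, 66.6]
tcp_rot: [-1.572, 0.001, -1.317]
ft_force: [0.6, 0.2, -0.9]
opening: 0.358
```

```bash
python3 m.py 559.2 163.4 67 14.7; python3 - <<'E'
from h import *
p=shot('wrist')
cv2.imwrite('pics/b.png',cv2.cvtColor(cv2.resize(p['img'],(800,600),interpolation=2),4))
np.savez('b.npz',C=p['C'],f=p['f'],cx=p['cx'],cy=p['cy'],img=p['img'])
E
```

```text
t 10.6 yaw 14.569414606703438 pos [560.43 162.14  66.65] F [ 0.59  0.23 -0.86] tilt -0.0007695346908102585 -0.0007203673830460389
shift cm [-0.15 -0.04 -0.09] turn [ 0.04 -0.13 -0.04]
```

View pics/b.png

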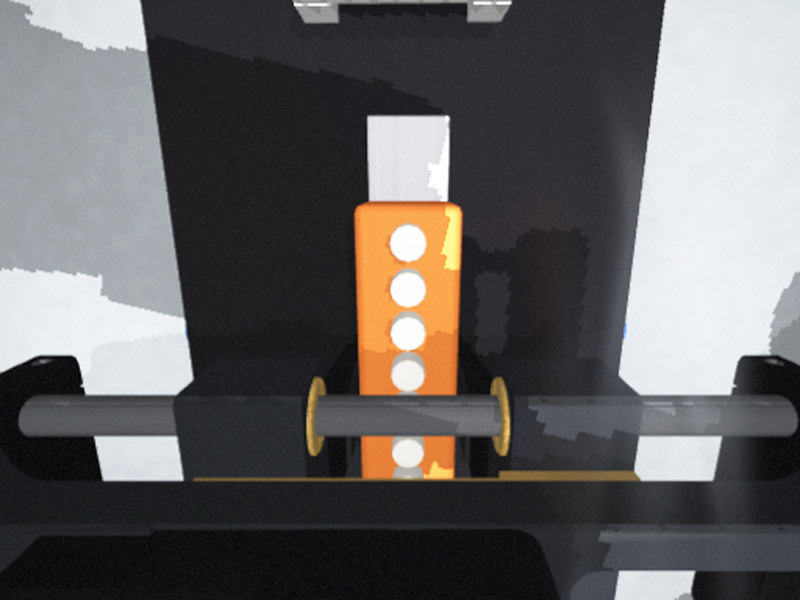

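The tongue (cols 368–449, centre 408) lies between the cheeks (inner edges about 339 and 468, centre 403), about 2 mm off centre with 8 mm of clearance. Home is about 61 mm ahead, so I start the slide.

apply_moves([
  [[-1,0,-0.1],[0,0,0],2.5],
  [[-1,0,0],[0,0,0],2.5],
  [[-1,0,0],[0,0,0],2.5],
  [[-1,0,0],[0,0,0],2.5],
  [[-0.8,0,0],[0,0,0],2.5],
])

```text
t: 11.28
eef_pos: [546.2, 211.7, 66.6]
tcp_rot: [-1.572, 0.001, -1.316]
ft_force: [-0.0, -0.2, -1.8]
opening: 0.355
```

```bash
python3 m.py 544 221.5 66.6 14.6
```

```text
t 11.275 yaw 14.580531157081973 pos [546.18 211.75  66.65] F [-0.03 -0.23 -1.81] tilt -0.0008454978396427171 -0.001032986316687745
shift cm [-1.    0.01  0.03] turn [ 0.06 -0.02 -0.05]
```

apply_moves([
  [[-0.4,0.05,0],[0,0,0],2.5],
  [[-0.3,0,0],[0,0,0],2.5],
  [[-0.2,0,0],[0,0,0],2.5],
  [[-0.2,0,0],[0,0,0],2.5],
  [[-0.2,0,0],[0,0,0],2.5],
])

```text
t: 11.9
eef_pos: [544.0, 222.2, 66.8]
tcp_rot: [-1.571, -0.004, -1.314]
ft_force: [4.2, -20.8, 1.9]
opening: 0.355
```

```bash
python3 m.py 544 221.5 66.6 14.6
```

```text
t 11.9 yaw 14.702429211573259 pos [544.01 222.23  66.84] F [  4.22 -20.82   1.92] tilt 0.0038925432678691974 -0.00015130133363122633
shift cm [ 0.07  0.02 -0.02] turn [0.01 0.1  0.22]
```

There's contact at −21 N at the expected home position. I release and check.

apply_moves([
  [[-0.1,0,0],[0,0,0],2.5],
  [[0,0,0],[0,0,0],2.5],
  [[0,0,0],[0,0,0],6],
  [[0,0,0],[0,0,0],6],
  [[0,0,0],[0,0,0],6],
])

```text
t: 12.52
eef_pos: [544.0, 222.2, 66.9]
tcp_rot: [-1.571, -0.004, -1.315]
ft_force: [-1.0, 0.3, -0.1]
opening: 0.6
```

apply_moves([
  [[0,-3,0],[0,0,0],6],
  [[0,-5,0],[0,0,0],6],
  [[2,-5,0],[0,0,0],6],
  [[0,0,0],[0,0,0],6],
  [[0,0,0],[0,0,0],6],
])

```text
t: 13.15
eef_pos: [548.5, 203.5, 199.5]
tcp_rot: [-1.573, -0.004, -1.315]
ft_force: [0.3, -0.4, -0.8]
opening: 0.63
```

```bash
python3 - <<'E'
from h import *
np.set_printoptions(precision=1,suppress=True)
s=readout.state();print(s['t'],s['eef_pos'],s['ft_force'],s['opening'])
p=shot('wrist');v=[cv2.resize(p['img'][40:240,180:340],(400,500),interpolation=2)]
np.savez('c.npz',C=p['C'],f=p['f'],cx=p['cx'],cy=p['cy'],img=p['img'])
s=shot('side')
for n in('rack_orange','rack_blue','rack_black'):
  for d in nets.mark_of(raw(s),n)[:3]: print(n,round(d['confidence'],2),w(s,d['point']))
c=px(s,[530,250,80]).astype(int);v.append(cv2.resize(s['img'][c[1]-50:c[1]+50,c[0]-40:c[0]+40],(400,500),interpolation=2))
cv2.imwrite('pics/c.png',cv2.cvtColor(np.hstack(v),4))
E
```

```text
13.15 [548.5 203.5 199.5] [ 0.3 -0.4 -0.8] 0.6300022215483471
rack_orange 0.89 [543.4 228.   58.6]
rack_orange 0.69 [220.3 292.1  -1.5]
rack_orange 0.64 [ 235.4 -243.8   -2.7]
rack_blue 0.56 [ 656.8 -169.7   -3.2]
rack_black 0.55 [ 536.7 -220.    -2.1]
```

View pics/c.png

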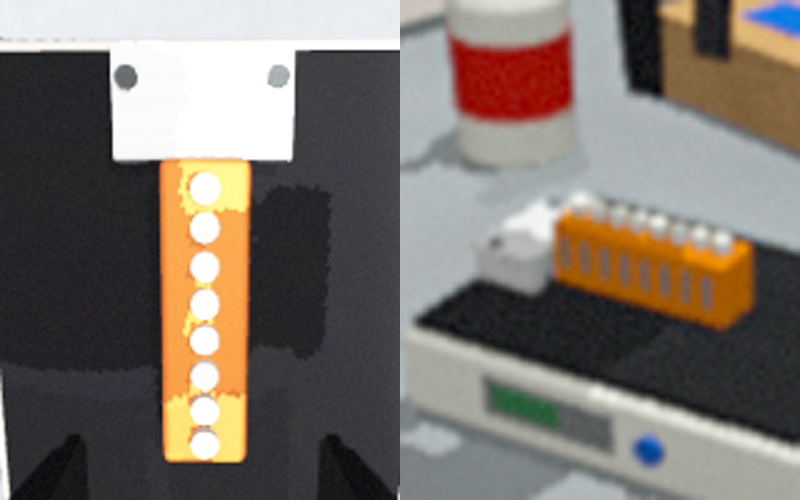

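```bash
python3 -c "
from h import *
print(env.job_done())"
```

```text
the job is handed in; nothing more can be done
None
```

I docked the orange rack on the mixer and handed the job in at about 13 s, with the gripper open and clear above it. Of the three orange racks, I took the one whose measured size matched: about 33 × 118 mm, the same as blue and black. I set it on the deck about 30 mm short of the lip, regripped it lower, and slid it in until it stopped.

**Home position:** it stopped after about 62 mm of travel against an expected 61, with about 21 N of contact force. The last pictures show the rack flat and square, its end against the block and the tongue hidden under the lip. The network put its origin at (543, 228, 59) mm against the expected (542, 225, 60), which is within its error. The wrist camera could not rule out a gap of about 1 mm at the block; the contact force is what says there is none.

**Blue and black racks:** black read the same as at the start. Blue read about 4–5 mm different, again within the network's error, and the arm never touched either one.

**Imperfect step:** the first grasp came out about 1° tilted and 11 mm higher than planned, and closing the jaws may have nudged the rack a few millimetres sideways on the table. Letting go on the deck and regripping lower took care of that.

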